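# Wedge up the scale's front feet and hold

### The arm

A 6-joint arm with a two-finger parallel gripper is mounted at the origin on the work surface. World frame = base frame: x ahead of the robot, y to its left, z up, the work surface at z = 0. Lengths are in mm, angles in degrees, forces in N, time in s.
With the tool pointing down it reaches from about 250 to 800 mm from the base axis. Payload 8.5 kg.
Tool frame: the origin (TCP) lies at the very end of the fingers, on their centre line; the grasp point (between the pads) lies 19 mm behind it; z points along the fingers, y is the line along which they close (so a half turn about z gives the same grasp; the last joint's range is limited). The gripper opens to 85 mm and grips with 20 to 120 N. Pads are 22 mm wide; open, the fingers measure 114 mm over their backs; the gripper's body (76 mm by 85 mm) begins 54 mm behind the grasp point. The pads swing forward as they close: fully open they stand 13 mm farther back than shut.
Start: joints at [-67.323, 13.648, -0.773, 75.585, 0, 90], TCP at [202.393, -484.372, 231.276] pointing down, gripper open.
Joint ranges: [-152.45, 152.45], [-59.26, 108.67], [-65.41, 83.53], [-104.44, 129.93], [-82.83, 76.93], [-180, 180]. Speed limits (degrees/s): [127.2, 127.2, 159.86, 180, 180, 180].

### API

Orientations are given as a 3x3 rotation matrix whose columns are the frame's x, y, z axes.
In Python, from plant import get_obs, eyes, hand_in gives the robot as it stands. The module is installed in compiled form; this text tells all that it offers.
- The arm moves only by the shell command python3 -m crank 'ROWS' [FORCE]. ROWS is text: rows parted by semicolons, each of 7 numbers parted by spaces: the shift along the tool's x, y, z in mm, then the turn, a rotation vector about the tool's x, y, z in rad, then the closure, from 0 (fully open) to 1 (shut). A call has 1 to 8 rows; each row shifts and turns the commanded pose from where the row before left it, along the tool's axes as they then stand; what a row does not reach is not made up. A row lasts 1/8 s, in which the tool goes at most 62.5 mm and 10.7 degrees, less where a joint would pass 70% of its speed; a pose out of reach is approached as far as the arm can. A call is refused whole if a number of a shift passes 62.5 or a number of a turn 0.188, either way. A call with a gripper value outside its range is refused whole. The fingers move at their own pace and stop on an object; FORCE is the grip in N (left out, the last holds). Time passes only in rows, so rows that do not move let the fingers close. It gives the time, the measured TCP pose, the force, the opening and the grip force at its end, in the units of the state.
- get_obs(): the state, without advancing time (a new reading comes with each control period).
- eyes.grab_frame(name): name is "scene" or "top" or "wrist"; returns (picture, depth): 400x640x3 uint8, red, green, blue; 400x640 float32, mm along the optical axis (not along the pixel's ray), 0 where there is no reading.
- eyes.get_calibration(name): a dict with "intrinsics" (3x3 intrinsics, pixels), "D" ([k1, k2, p1, p2, k3] as OpenCV has them; the pictures are not rectified), "eye" and "orientation" of the camera in the world; the wrist camera has in their place "hand_eye" (4x4, takes a point from camera to tool coordinates, whose origin is the TCP and whose axes are the flange's). Camera axes: x right, y down, z forward; pixel columns grow to the right and rows downward; lengths in mm; the calibration is good to about 2 mm. A picture is of the moment at which its call begins: read the wrist's pose just before it. get_calibration takes no time and is no camera call.
- hand_in(): hands the job in; it is judged then, once.
The state is a dict: "time": time; "qpos": joint angles; "qd": joint speeds; "joint_efforts": joint torques, N m; "position": TCP position; "tcp_rot": TCP orientation; "contact_force": force on the tool from outside, world axes, zero at the start; "moment": the same for the moment, N m; "width": opening from 0.0 (shut) to 1.0 (fully open); "gripper_force": force on a finger pad.
Only numpy, scipy, OpenCV 4.12 (cv2) and the standard library are available. Lean on these libraries where they do the work, as an engineer would, in place of code of your own. Each camera call takes 0.05 s, during which the arm holds its last target. There are 200 camera calls.

### The job

Draw the levelling wedge straight up out of its slot in the rack, set it flat on the board, thin end first, in front of the scale midway between its two front feet, and push it under the front edge until both front feet just stand clear of the board, by about 4 mm, so that the foot pads can be changed. Finish while still gripping the wedge there, flat on the board and carrying the scale's front. Touch the scale only with the wedge, and leave the jar on it, the other panels in the rack and everything else on the board where they are.

Things in the scene. Friction and masses are not known exactly. Their poses are not given: they have to be found in the camera images.
- wedge_heel (a point): levelling wedge: bare-aluminium plate 12 mm thick (its y), 120 g, standing on its straight bottom edge in a slot of the rack; an upright heel 40 mm long (x), 70 mm high, then a tongue 90 mm long with a sloping top. The only plate there with a tall heel. Point: middle of the heel, 35 mm above the bottom edge; x points to the tip. Grip across the 12 mm: the heel's upper 56 mm stand above the rack
- wedge: the same wedge; origin on its bottom edge below the heel's middle, axes as above. The top of its tongue slopes evenly from 28 mm high at the heel (20 mm ahead of the origin) to 4 mm at the tip (110 mm ahead)
- wedge_tip (a point): the wedge's thin tip, on its bottom edge, 110 mm ahead (+x) of the heel's middle
- rack: fixed plywood rack, 154 (x) x 210 (y) x 20 mm high, with three open-topped slots along x, each 15 mm wide and 14 mm deep, at y = -70, 0 and +70 mm; slot floor 6 mm above the board. Plates stand in them and come out straight upward. Origin: centre of its underside on the board
- scale: low white tray scale, held to the board by two steel pivots at its back. Origin: on the board below the middle of its front edge; x points from front to back (the way to push the wedge in), y along the front edge. Platform 220 (x) x 240 mm (y), rims up to 34 mm above the board, flat underside 12 mm above it: a gap open to the front between the two front feet
- front_edge (a point): middle of the lower front edge of the scale (12 mm above the board while the feet are down); does not move with the platform, axes as scale
- foot_left (a point): bottom of the scale's left front rubber foot (28 mm diameter, 12 mm high), 22 mm behind the front edge and 100 mm to the +y side; its height above the board is the gap under the foot, 0 when it stands on the board
- foot_right (a point): the same for the right front foot, 100 mm to the -y side. The platform swings freely about its pivots, 215 mm behind the front edge; 3 to 6 N rest on whatever is under that edge. The edge rises by the wedge's height there minus 12 mm (so 4 mm when the wedge is 45 mm in), the feet by 0.9 of that
- jar_mid (a point): glass jar with a steel screw lid, 68 mm diameter, 85 mm high, standing loose on the scale's platform 90 to 130 mm behind its front edge; must stay there upright. The point is at its centre, half-way up
- cups_mid (a point): stack of white plastic cups, 76 mm diameter, 112 mm high; keep clear of it. The point is at its centre, half-way up
- clamp_mid (a point): spring clamp gripping a flat grey thermometer case, lying on the board, 175 x 55 x 19 mm (case end 90 mm to its +x, handles 90 mm to -x); keep clear of it. The point is at its centre, half-way up
- bottle_mid (a point): white bottle, 56 mm diameter, 140 mm high; keep clear of it. The point is at its centre, half-way up
- weight_mid (a point): brass knob weight, 48 mm diameter, 57 mm high; keep clear of it. The point is at its centre, half-way up
- panel_low_mid (a point): plain rectangular clear plastic panel, 130 x 12 x 36 mm high, in another slot of the rack; leave it there. The point is at its centre
- panel_high_mid (a point): plain rectangular aluminium panel, 130 x 12 x 48 mm high, in another slot of the rack; leave it there. The point is at its centre
Things that resemble listed ones, but are neither listed nor needed, are in the scene too. Leave any orange or red look-alike of the wedge alone.

How it is judged (in metres and radians):
On the way:
1. the wedge is held in the fingers, drawn up clear of the rack, bottom edge at least 30 mm above the board (height (world z) of each of wedge_tip, wedge above 0.03 m and contact force between the fingers and wedge above 2 N), for 0.2 s.
At the end, for the whole second after the job is handed in: Both front feet 1.5 to 8 mm above the board; wedge tip 20 mm or more behind the front edge, within 35 mm of its middle, at most 4 mm up; wedge leans under 0.1 rad, is gripped (over 2 N) and carries the scale (over 0.8 N); the robot itself does not touch the scale (height (world z) of foot_left between 0.0015 and 0.008 m and height (world z) of foot_right between 0.0015 and 0.008 m and y of wedge_tip in the frame of scale between -0.035 and 0.035 m and x of wedge_tip in the frame of scale above 0.02 m and height (world z) of wedge_tip below 0.004 m and angle between wedge_heel's own z axis and vertical below 0.1 rad and contact force between the fingers and wedge above 2 N and contact force between wedge and scale above 0.8 N and contact force between each of the fingers, the arm and scale below 0.5 N); the arm keeps its last pose, push and grip.
It fails at once if the robot itself pushes on the scale (only the wedge may) (contact force between any of the fingers, the arm and scale above 3 N).
It fails at once if the jar on the scale slides or topples (distance of jar_mid from where it was at the start of the episode above 0.03 m or angle between jar_mid's own z axis and vertical above 0.3 rad).
It fails at once if a panel in the rack is pulled out or pushed about (distance of any of panel_low_mid, panel_high_mid from where it was at the start of the episode above 0.02 m).
It fails at once if another thing on the board is knocked about (distance of any of cups_mid, clamp_mid, bottle_mid, weight_mid from where it was at the start of the episode above 0.025 m).
It also fails if it takes over 46 s, if anything falls off the work surface, if the arm or the gripper's body presses on something with over 40 N, if the wrist force passes 120 N, or if a joint passes its speed limit or range.

## Working session

There is one attempt and no reset: what is moved stays moved. The work goes in short steps, Python scripts to look and compute and a shell command to move; the robot and the scene stay as the last step left them, time stands still between calls to the robot, and variables do not carry over. Pictures are saved under pics/ and viewed, at most 10 in all, crops included, and the job is handed in when it is done.

```bash
mkdir -p pics; cat > h.py <<'E'
import numpy as np,cv2
from plant import get_obs,eyes
def cam(n,obs=None):
    c=eyes.get_calibration(n);K=np.array(c["intrinsics"],float);D=np.array(c["D"],float)
    if "eye" in c: R=np.array(c["orientation"],float);t=np.array(c["eye"],float)
    else:
        H=np.array(c["hand_eye"],float);Rt=np.array(obs["tcp_rot"],float).reshape(3,3)
        R=Rt@H[:3,:3];t=Rt@H[:3,3]+np.array(obs["position"])
    return K,D,R,t
def rays(uv,C):
    K,D,R,t=C;p=cv2.undistortPoints(np.array(uv,float).reshape(-1,1,2),K,D)[:,0]
    return np.c_[p,np.ones(len(p))]@R.T
def onplane(uv,z,C):
    d=rays(uv,C);return C[3]+d*((z-C[3][2])/d[:,2])[:,None]
def cloud(depth,C):
    v,u=np.mgrid[0:400,0:640];uv=np.c_[u.ravel(),v.ravel()]
    return (C[3]+rays(uv,C)*depth.reshape(-1,1)).reshape(400,640,3)
E
python3 - <<'E'
from h import *
o=get_obs();print(o["time"],o["position"],o["tcp_rot"],o["width"])
for n in("scene","top"):
    p,d=eyes.grab_frame(n);np.savez(n+".npz",p=p,d=d);cv2.imwrite(f"pics/{n}0.png",p[:,:,::-1])
    C=cam(n);print(n,C[3],C[2].round(2).tolist(),(d>0).mean())
E
```

```text
0.0 [ 202.23987409 -484.03059448  230.66075158] [[ 9.22694348e-01  3.85531845e-01 -5.81238114e-04]
 [ 3.85532282e-01 -9.22693372e-01  1.34197940e-03]
 [-1.89287638e-05 -1.46232286e-03 -9.99998931e-01]] 1.0043190026639435
scene [ 928.2487143   561.07244733 1018.6605166 ] [[-0.81, 0.47, -0.34], [0.58, 0.66, -0.47], [-0.0, -0.58, -0.81]] 0.99590625
top [ 438.48164646   17.33436413 1401.33072405] [[0.01, -1.0, 0.07], [-1.0, -0.01, -0.01], [0.01, -0.07, -1.0]] 0.9957890625
```

View pics/top0.png

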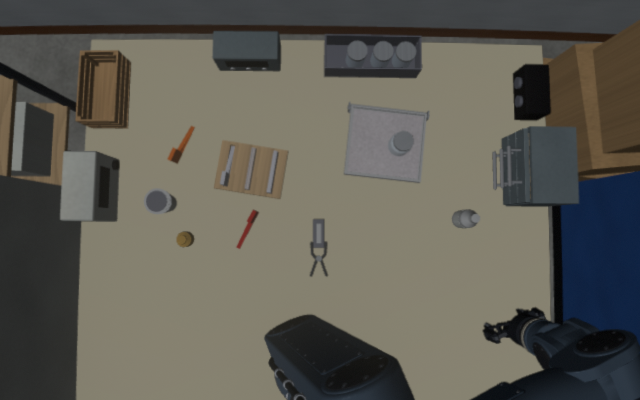

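View pics/scene0.png

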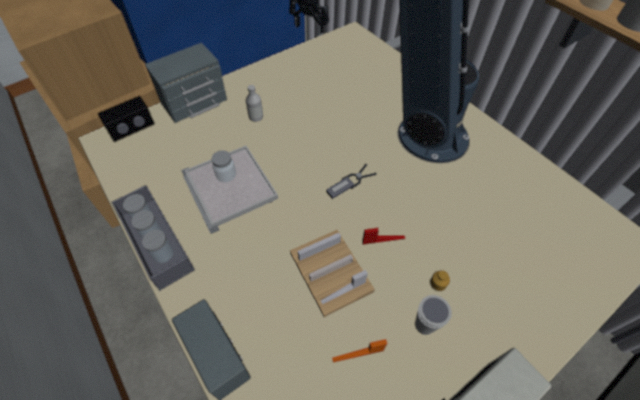

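Top view: the rack is at (252,168), with the wedge in its left slot (heel near (226,178), tip near (232,147)). The scale's front edge runs (346,177)–(421,182) with its pivots at the far side, the jar is at (402,142), the clamp at (319,245) and the bottle at (465,218).

```bash
python3 - <<'E'
from h import *
f=np.load("top.npz");p,d=f["p"],f["d"];C=cam("top");P=cloud(d,C)
hsv=cv2.cvtColor(p,cv2.COLOR_RGB2HSV)
# rack: by height 12..28 within roi
def rect(m,name,z):
    m=m.astype(np.uint8);c=max(cv2.findContours(m,0,2)[0],key=cv2.contourArea)
    b=cv2.boxPoints(cv2.minAreaRect(c.astype(np.float32)));w=onplane(b,z,C)
    print(name,b.round(1).tolist(),w[:,:2].round(1).tolist(),'c',w.mean(0).round(1),[np.linalg.norm(w[i]-w[(i+1)%4]).round(1) for i in(0,1)])
roi=np.zeros((400,640),bool);roi[130:205,208:296]=1
rect(roi&(P[...,2]>11),"rack",20)
heel=roi&(P[...,2]>58);print("heel px",heel.sum(),P[heel].mean(0) if heel.any() else P[roi][:,2].max())
roi=np.zeros((400,640),bool);roi[95:190,335:435]=1
rect(roi&(P[...,2]>18),"scale",34)
big=np.hstack([cv2.resize(p[130:205,205:300],None,fx=4,fy=4,interpolation=2),cv2.resize(p[98:190,338:438],None,fx=4,fy=4,interpolation=2)[:300]])
cv2.imwrite("pics/c1.png",big[:,:,::-1])
sat=hsv[...,1]
roi=np.zeros((400,640),bool);roi[138:200,212:292]=1
m=(roi&(sat<60)).astype(np.uint8)
for c in cv2.findContours(m,0,2)[0]:
    if cv2.contourArea(c)>15: b=cv2.boxPoints(cv2.minAreaRect(c.astype(np.float32)));print(b.round(1).tolist(),onplane(b,40,C)[:,:2].round(0).tolist())
E
```

```text
rack [[213.39999389648438, 187.60000610351562], [221.5, 138.89999389648438], [288.20001220703125, 150.0], [280.1000061035156, 198.6999969482422]] [[557.6, 323.4], [711.8, 302.0], [678.4, 91.3], [524.9, 114.4]] c [618.2 207.7  20. ] [np.float64(155.7), np.float64(213.3)]
heel px 119 [548.44581522 192.99885155 429.17618919]
scale [[340.20001220703125, 173.39999389648438], [348.3999938964844, 101.80000305175781], [429.6000061035156, 111.0999984741211], [421.3999938964844, 182.6999969482422]] [[604.4, -71.9], [831.7, -96.6], [805.9, -353.8], [578.3, -325.3]] c [ 705.1 -211.9   34. ] [np.float64(228.5), np.float64(258.5)]
[[212.0, 138.0], [291.0, 138.0], [291.0, 199.0], [212.0, 199.0]] [[710.0, 328.0], [713.0, 82.0], [523.0, 79.0], [521.0, 322.0]]
```

View pics/c1.png

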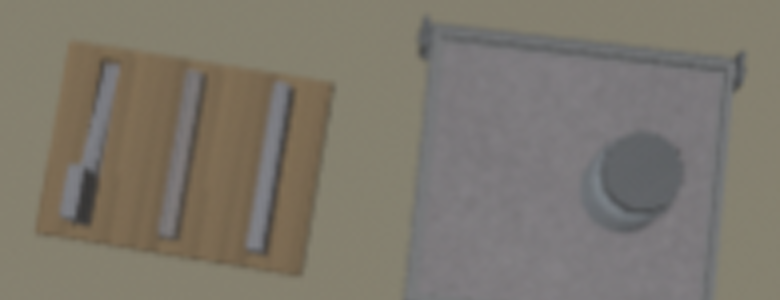

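The crop shows the wedge in the left slot with its tall heel at crop (78,192), i.e. full image (224,178). The plain panels are in the other two slots, and the jar is near the back right of the tray.

```bash
python3 -m crank '0 0 0 0 0 0.18 0.5;0 0 0 0 0 0.18 0.5;0 0 0 0 0 0.18 0.5' 60; python3 -m crank '29 -45 -10 0 0 0 0.5;29 -45 -10 0 0 0 0.5;29 -45 -10 0 0 0 0.5;29 -45 -10 0 0 0 0.5;29 -45 -10 0 0 0 0.5;29 -45 -10 0 0 0 0.5;29 -45 -10 0 0 0 0.5;0 0 0 0 0 0 0.5'
python3 - <<'E'
from h import *
o=get_obs();print(o["time"],o["position"],np.round(o["tcp_rot"],3).tolist(),o["width"])
print(np.round(eyes.get_calibration("wrist")["hand_eye"],3))
p,d=eyes.grab_frame("wrist");np.savez("w1.npz",p=p,d=d,pos=o["position"],R=o["tcp_rot"]);cv2.imwrite("pics/w1.png",p[:,:,::-1])
C=cam("top");print(onplane([[223.2,178]],76,C))
E
```

```text
time: 0.48
position: [202.3, -484.1, 230.9]
tcp_rot: [[0.989, -0.15, -0.0], [-0.15, -0.989, 0.001], [-0.001, -0.001, -1.0]]
contact_force: [0.1, 1.5, 0.6]
width: 0.5
gripper_force: 0.0
time: 1.48
position: [450.6, -199.4, 301.4]
tcp_rot: [[0.99, -0.139, 0.001], [-0.139, -0.99, 0.0], [0.0, -0.001, -1.0]]
contact_force: [-0.4, -1.3, 0.5]
width: 0.499
gripper_force: 0.0
1.475 [ 450.57888103 -199.35187786  301.38738339] [[0.99, -0.139, 0.001], [-0.139, -0.99, 0.0], [0.0, -0.001, -1.0]] 0.4993482502916499
[[ 1.00000e-03 -9.65000e-01 -2.63000e-01  6.56650e+01]
 [ 1.00000e+00  1.00000e-03  2.00000e-03 -5.11000e-01]
 [-1.00000e-03 -2.63000e-01  9.65000e-01 -1.41063e+02]
 [ 0.00000e+00  0.00000e+00  0.00000e+00  1.00000e+00]]
[[581.90604986 282.20886398  76.        ]]
```

View pics/w1.png

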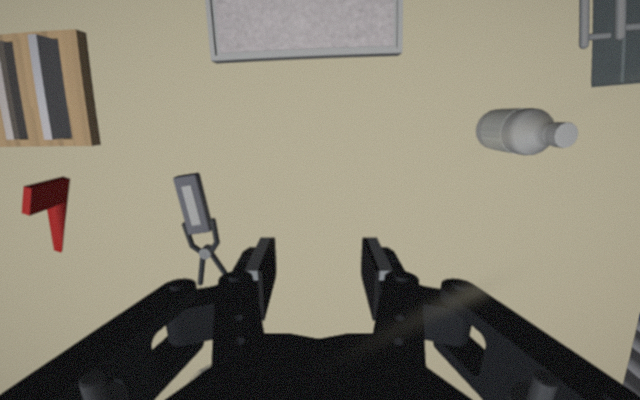

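The wrist view shows the scale's front rim with outer lower corners near (213,61) and (402,53). The clamp is at (195,215), well to the left, and the bottle is at (520,130).

```bash
python3 - <<'E'
from h import *
f=np.load("w1.npz");p,d=f["p"],f["d"];C=cam("wrist",dict(position=f["pos"],tcp_rot=f["R"]));P=cloud(d,C)
for u in(230,300,380):
    print(u,[(v,P[v,u].round(0).tolist(),int(p[v,u].mean())) for v in range(42,68,2)])
g=P[40:66,195:420]; z=g[...,2]
m=z>28;x=[];
for c in range(m.shape[1]):
    r=np.where(m[:,c])[0]
    if len(r): x.append((c+195,r.max()+40))
x=np.array(x);print(x[:3].tolist(),x[-3:].tolist())
s=x[5:-5];k=np.polyfit(s[:,0],s[:,1]+.5,1)
e=np.array([[x[0,0]-.5,np.polyval(k,x[0,0])],[x[-1,0]+.5,np.polyval(k,x[-1,0])]])
for z in(12,34):
    w=onplane(e,z,C);dd=w[0]-w[1];print(z,w.round(1).tolist(),np.linalg.norm(dd),'mid',w.mean(0),'yaw',np.degrees(np.arctan2(-dd[0],dd[1])))
E
```

```text
230 [(42, [623.0, -111.0, 25.0], 161), (44, [621.0, -110.0, 23.0], 158), (46, [619.0, -110.0, 25.0], 158), (48, [616.0, -110.0, 27.0], 158), (50, [614.0, -109.0, 25.0], 162), (52, [612.0, -108.0, 24.0], 154), (54, [608.0, -110.0, 33.0], 153), (56, [605.0, -110.0, 33.0], 156), (58, [603.0, -109.0, 32.0], 152), (60, [602.0, -107.0, 25.0], 103), (62, [602.0, -104.0, 13.0], 107), (64, [603.0, -99.0, -2.0], 162), (66, [600.0, -99.0, -2.0], 162)]
300 [(42, [610.0, -199.0, 26.0], 169), (44, [608.0, -198.0, 26.0], 171), (46, [606.0, -198.0, 24.0], 166), (48, [603.0, -198.0, 27.0], 158), (50, [601.0, -197.0, 23.0], 154), (52, [597.0, -197.0, 32.0], 160), (54, [595.0, -197.0, 33.0], 158), (56, [593.0, -196.0, 32.0], 118), (58, [594.0, -195.0, 13.0], 95), (60, [594.0, -194.0, -2.0], 155), (62, [591.0, -194.0, 1.0], 161), (64, [589.0, -194.0, -3.0], 163), (66, [586.0, -193.0, -2.0], 161)]
380 [(42, [596.0, -298.0, 27.0], 159), (44, [594.0, -298.0, 26.0], 160), (46, [592.0, -298.0, 24.0], 154), (48, [588.0, -296.0, 33.0], 156), (50, [586.0, -296.0, 32.0], 156), (52, [584.0, -295.0, 33.0], 148), (54, [582.0, -297.0, 26.0], 89), (56, [583.0, -300.0, 9.0], 123), (58, [582.0, -302.0, -1.0], 164), (60, [579.0, -302.0, -2.0], 163), (62, [577.0, -301.0, -1.0], 162), (64, [574.0, -301.0, -1.0], 160), (66, [571.0, -301.0, -0.0], 159)]
[[197, 52], [208, 42], [209, 49]] [[401, 52], [402, 41], [409, 61]]
12 [[610.8, -59.3, 12.0], [581.9, -338.5, 12.0]] 280.68382297200776 mid [ 596.35780327 -198.86477771   12.        ] yaw -5.909422902071222
34 [[605.9, -66.9, 34.0], [578.5, -331.8, 34.0]] 266.33929882314294 mid [ 592.23073275 -199.33343899   34.        ] yaw -5.909422902071229
```

```bash
python3 - <<'E'
from h import *
f=np.load("w1.npz");C=cam("wrist",dict(position=f["pos"],tcp_rot=f["R"]));p=f["p"].astype(int).mean(2)
for v in (30,40): print(v,p[v,204:222].astype(int),p[v,394:410].astype(int))
w=onplane([[211.5,59.5],[402,51]],34,C);print(w,np.linalg.norm(w[0]-w[1]),w.mean(0))
E
python3 -m crank '38 -46 0 0 0 0 0.5;0 -60 0 0 0 0 0.5;0 -60 0 0 0 0 0.5;0 -60 0 0 0 0 0.5;0 -60 0 0 0 0 0.5;0 -60 0 0 0 0 0.5;0 -60 0 0 0 0 0.5;0 -60 20 0 0 0 0.5'
python3 -m crank '-30 -14 20 0 0 0 0.5;0 0 0 0 0 0 0.5'
python3 - <<'E'
from h import *
o=get_obs();p,d=eyes.grab_frame("wrist");np.savez("w2.npz",p=p,d=d,pos=o["position"],R=o["tcp_rot"]);cv2.imwrite("pics/w2.png",p[:,:,::-1])
E
```

```text
30 [162 159 160 157 153 156 153 151 125 100 113 142 155 159 158 158 162 163] [157 151 134 131 143 154 157 155 155 161 161 160 159 157 160 162]
40 [158 160 163 162 160 155 154 153 150 125  97 116 146 155 157 159 156 157] [160 149 135 133 150 157 158 154 158 161 164 161 162 161 162 159]
[[ 604.5296558   -86.06493413   34.        ]
 [ 581.23205956 -322.58519654   34.        ]] 237.66491647861233 [ 592.88085768 -204.32506533   34.        ]
time: 2.52
position: [519.6, 91.4, 300.7]
tcp_rot: [[0.995, 0.096, -0.014], [0.098, -0.986, 0.134], [-0.001, -0.134, -0.991]]
contact_force: [0.5, 0.5, -0.7]
width: 0.498
gripper_force: 0.0
time: 2.78
position: [486.1, 95.9, 281.0]
tcp_rot: [[0.994, 0.107, -0.022], [0.109, -0.984, 0.139], [-0.006, -0.141, -0.99]]
contact_force: [0.6, 0.8, 0.6]
width: 0.499
gripper_force: 0.0
```

View pics/w2.png

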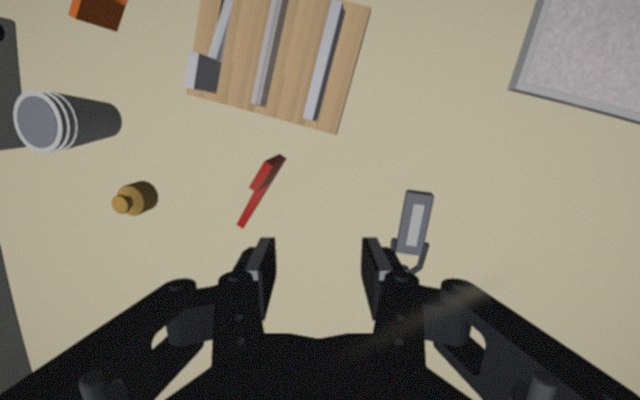

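The view shows the heel at (203,70), with its tongue running up to (228,5), and the panels at (268,50) and (325,60). The tool has tilted about 8° because the row speed was clipped, so I'll slow down and correct that.

```bash
cat >> h.py <<'E'
from scipy.spatial.transform import Rotation as Ro
def plan(pos,yaw):
    o=get_obs();R=np.array(o["tcp_rot"]);a=np.radians(yaw)
    T=np.array([[np.cos(a),np.sin(a),0],[np.sin(a),-np.cos(a),0],[0,0,-1]])
    print("t",o["time"],"pos",np.round(o["position"],1),"turn(now-frame)",Ro.from_matrix(R.T@T).as_rotvec().round(3),"shift(after turn)",(T.T@(np.array(pos)-o["position"])).round(1),"F",np.round(o["contact_force"],1),"w",round(o["width"],3),"g",round(o["gripper_force"],1))
E
python3 - <<'E'
from h import *
f=np.load("w2.npz");p,d=f["p"],f["d"];C=cam("wrist",dict(position=f["pos"],tcp_rot=f["R"]));P=cloud(d,C)
roi=np.zeros((400,640),bool);roi[35:100,175:235]=1
for lo,hi in((68,90),(40,68)):
    m=roi&(P[...,2]>lo)&(P[...,2]<hi);q=P[m]
    if len(q)>5:
        vv,uu=np.where(m);print(lo,len(q),q.mean(0).round(1),"px",uu.mean(),vv.mean());r=cv2.minAreaRect(q[:,:2].astype(np.float32));print(r)
# slot axis from rack top & tongue
r=np.zeros((400,640),bool);r[:140,180:375]=1
m=r&(P[...,2]>12)&(P[...,2]<28);print("rack pts",m.sum(),P[m][:,2].mean())
c=max(cv2.findContours(m.astype(np.uint8),0,2)[0],key=cv2.contourArea)
w=onplane([[187,93],[336,133.5],[370,9]],20,C);print(w.round(1),np.linalg.norm(w[0]-w[1]),np.degrees(np.arctan2(*(w[2]-w[1])[[1,0]])),np.degrees(np.arctan2(*(w[0]-w[1])[[1,0]]))-90)
plan([582,283,200],-8.2)
E
```

```text
68 457 [583.5 282.3  73.6] px 192.43107221006565 70.37855579868709
((583.6243286132812, 283.46466064453125), (13.425586700439453, 40.51558303833008), 80.99784088134766)
40 403 [583.2 277.5  54.9] px 204.287841191067 72.93052109181141
((582.4003295898438, 277.4344177246094), (3.097714424133301, 40.09005355834961), 81.90713500976562)
rack pts 14742 18.503314035112123
[[558.6 320.6  20. ]
 [527.8 114.4  20. ]
 [675.3  92.4  20. ]] 208.4906574553071 -8.461369601847196 -8.482292588076533
t 2.825 pos [487.7  95.9 282. ] turn(now-frame) [-0.14   0.022  0.251] shift(after turn) [  66.6 -198.6   82. ] F [0.6 0.3 0.4] w 0.501 g 0.0
```

```bash
python3 -m crank '0 0 0 -0.07 0.011 0.128 0.5;0 0 0 -0.07 0.011 0.128 0.5;11 -33 12 0 0 0 0.5;11 -33 12 0 0 0 0.5;11 -33 12 0 0 0 0.5;11 -33 12 0 0 0 0.5;11 -33 12 0 0 0 0.5;11 -33 12 0 0 0 0.5'
python3 -c "
from h import *
plan([583.5,283.4,100],-8.5)"
```

```text
time: 3.82
position: [553.4, 117.8, 231.0]
tcp_rot: [[0.992, 0.125, -0.026], [0.127, -0.98, 0.151], [-0.007, -0.153, -0.988]]
contact_force: [0.2, -0.7, -0.8]
width: 0.499
gripper_force: 0.0
t 3.825 pos [553.4 117.8 231. ] turn(now-frame) [-0.152  0.028  0.275] shift(after turn) [   5.3 -168.2  131. ] F [ 0.2 -0.7 -0.8] w 0.499 g 0.0
```

```bash
python3 -c "
from h import *
print(np.round(get_obs()['qpos'],1))"; python3 -m crank '0 0 0 0 0 0.15 0.5;0 0 0 0 0 0 0.5'; python3 -c "
from h import *
print(np.round(get_obs()['qpos'],1))
plan([583.5,283.4,100],-8.5)"
```

```text
[  7.2  17.9   4.5  77.1   8.8 179.9]
time: 4.08
position: [554.6, 76.3, 231.1]
tcp_rot: [[0.999, 0.031, -0.038], [0.037, -0.983, 0.181], [-0.031, -0.182, -0.983]]
contact_force: [0.2, 0.3, -0.4]
width: 0.502
gripper_force: 0.0
[  2.1  18.3   4.9  78.4  10.5 179.9]
t 4.075 pos [554.6  76.3 231.1] turn(now-frame) [-0.18   0.048  0.182] shift(after turn) [  -2.  -209.1  131.1] F [ 0.2  0.3 -0.4] w 0.502 g 0.0
```

Joint 6 is at its limit. The half-turned grasp is equivalent and gives J6 ≈ 35°, so I'll use that one.

```bash
python3 -m crank '0 0 0 0 0 -0.186 0.5;0 0 0 0 0 -0.186 0.5;0 0 0 0 0 -0.186 0.5;0 0 0 0 0 -0.186 0.5;0 0 0 0 0 -0.186 0.5;0 0 0 0 0 -0.186 0.5;0 0 0 0 0 -0.186 0.5;0 0 0 0 0 -0.186 0.5'
python3 -m crank '0 0 0 0 0 -0.186 0.5;0 0 0 0 0 -0.186 0.5;0 0 0 0 0 -0.186 0.5;0 0 0 0 0 -0.186 0.5;0 0 0 0 0 -0.186 0.5;0 0 0 0 0 -0.186 0.5;0 0 0 0 0 -0.186 0.5;0 0 0 0 0 0 0.5'; python3 -c "
from h import *
print(np.round(get_obs()['qpos'],1))
plan([583.5,283.4,150],171.5)"
```

```text
time: 5.08
position: [554.3, 78.1, 231.8]
tcp_rot: [[0.042, 0.998, -0.037], [0.983, -0.035, 0.181], [0.18, -0.044, -0.983]]
contact_force: [-0.9, 0.1, -0.0]
width: 0.505
gripper_force: 0.0
time: 6.08
position: [554.3, 77.9, 231.8]
tcp_rot: [[-0.949, 0.313, -0.037], [0.302, 0.936, 0.181], [0.091, 0.161, -0.983]]
contact_force: [-0.8, 0.1, -0.6]
width: 0.503
gripper_force: 0.0
[ 2.3 18.2  4.9 78.4 10.5 20.2]
t 6.075 pos [554.3  77.9 231.8] turn(now-frame) [ 0.169 -0.078 -0.166] shift(after turn) [  1.4 207.5  81.8] F [-0.8  0.1 -0.6] w 0.503 g 0.0
```

```bash
python3 -m crank '0 0 0 0.085 -0.039 -0.083 0.5;0 0 0 0.085 -0.039 -0.083 0.5;0 36 13 0 0 0 0.5;0 36 13 0 0 0 0.5;0 36 13 0 0 0 0.5;0 36 13 0 0 0 0.5;0 36 13 0 0 0 0.5;0 27 13 0 0 0 0.5'; python3 -c "
from h import *
print(np.round(get_obs()['qpos'],1))
plan([583.5,283.4,30],171.5)"
```

```text
time: 7.08
position: [584.8, 283.8, 152.9]
tcp_rot: [[-0.989, 0.151, -0.0], [0.151, 0.989, -0.001], [-0.0, -0.001, -1.0]]
contact_force: [1.2, -1.0, -0.0]
width: 0.499
gripper_force: 0.0
[25.9 27.8  9.1 71.4 -0.  34.6]
t 7.075 pos [584.8 283.8 152.9] turn(now-frame) [-0.001  0.    -0.003] shift(after turn) [  1.2  -0.6 122.9] F [ 1.2 -1.  -0. ] w 0.499 g 0.0
```

Aligned. Descending, then gripping.

```bash
python3 -m crank '1 -1 30 0 0 0 0.5;0 0 30 0 0 0 0.5;0 0 25 0 0 0 0.5;0 0 20 0 0 0 0.5;0 0 12 0 0 0 0.5;0 0 4 0 0 0 0.5;0 0 0 0 0 0 0.5'; python3 -m crank '0 0 0 0 0 0 1;0 0 0 0 0 0 1;0 0 0 0 0 0 1;0 0 0 0 0 0 1;0 0 0 0 0 0 1;0 0 0 0 0 0 1' 70
python3 -m crank '0 0 -8 0 0 0 1;0 0 -12 0 0 0 1;0 0 -25 0 0 0 1;0 0 -25 0 0 0 1;0 0 -25 0 0 0 1;0 0 -25 0 0 0 1;0 0 0 0 0 0 1;0 0 0 0 0 0 1'
python3 - <<'E'
from h import *
plan([583.5,283.4,150],171.5)
p,d=eyes.grab_frame("scene");np.savez("s2.npz",p=p,d=d)
o=get_obs();q,e=eyes.grab_frame("wrist");np.savez("w3.npz",p=q,d=e,pos=o["position"],R=o["tcp_rot"])
a=cv2.resize(p[190:340,270:470],(533,400));b=cv2.resize(q[:,:],(267,167));b=cv2.copyMakeBorder(b,0,233,0,0,0)
cv2.imwrite("pics/g1.png",np.hstack([a,b])[:,:,::-1])
E
```

```text
time: 7.95
position: [583.8, 280.9, 32.8]
tcp_rot: [[-0.989, 0.149, 0.0], [0.149, 0.989, -0.001], [-0.0, -0.001, -1.0]]
contact_force: [0.1, -0.6, 0.1]
width: 0.497
gripper_force: 0.0
time: 8.7
position: [584.2, 281.5, 33.2]
tcp_rot: [[-0.989, 0.148, 0.001], [0.148, 0.989, 0.0], [-0.001, 0.001, -1.0]]
contact_force: [0.9, 5.3, 6.7]
width: 0.135
gripper_force: 68.6
time: 9.7
position: [583.0, 280.2, 151.1]
tcp_rot: [[-0.989, 0.148, -0.002], [0.148, 0.989, -0.002], [0.002, -0.003, -1.0]]
contact_force: [-0.6, 0.8, -1.6]
width: 0.13
gripper_force: 68.9
t 9.7 pos [583.  280.2 151.1] turn(now-frame) [-0.003 -0.002 -0.001] shift(after turn) [-0.   3.2  1.1] F [-0.6  0.8 -1.6] w 0.13 g 68.9
```

View pics/g1.png

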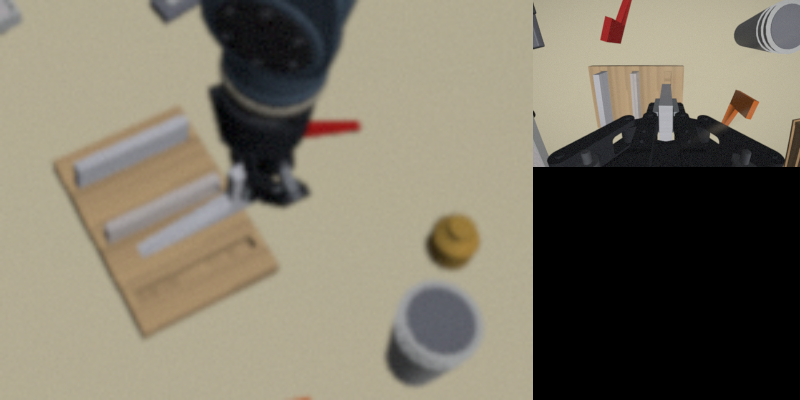

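The wedge is held (opening about 11.5 mm, 69 N) and level, clear of the rack, and both panels are still in their slots. Next is the scale.

```bash
python3 -c "
from h import *
plan([454,-188.4,110],174)"
```

```text
t 9.8 pos [582.9 280.4 150.9] turn(now-frame) [-0.003 -0.002 -0.044] shift(after turn) [  79.2 -479.7   40.9] F [-0.3 -0.4 -0.9] w 0.134 g 68.9
```

```bash
python3 -m crank '0 0 0 0 0 -0.044 1;7 -20 0 0 0 0 1;7 -43 0 0 0 0 1;7 -43 0 0 0 0 1;7 -43 0 0 0 0 1;7 -43 0 0 0 0 1;7 -43 0 0 0 0 1;7 -43 0 0 0 0 1'; python3 -m crank '7 -43 0 0 0 0 1;7 -43 0 0 0 0 1;7 -43 5 0 0 0 1;7 -43 10 0 0 0 1;2 -20 13 0 0 0 1;0 -10 13 0 0 0 1;0 0 0 0 0 0 1;0 0 0 0 0 0 1'
python3 - <<'E'
from h import *
plan([454,-188.4,40],174)
p,d=eyes.grab_frame("scene");np.savez("s3.npz",p=p,d=d)
q,e=eyes.grab_frame("top");np.savez("t3.npz",p=q,d=e)
a=cv2.resize(p[120:250,170:400],(560,316));b=cv2.resize(q[90:260,310:450],None,fx=1.6,fy=1.6);b=cv2.copyMakeBorder(b,0,316-b.shape[0],0,0,0)
cv2.imwrite("pics/g2.png",np.hstack([a,b])[:,:,::-1])
E
```

```text
time: 10.8
position: [504.7, 8.2, 151.9]
tcp_rot: [[-0.995, 0.104, -0.002], [0.104, 0.995, -0.001], [0.002, -0.001, -1.0]]
contact_force: [0.3, -0.3, -0.6]
width: 0.134
gripper_force: 68.7
time: 11.8
position: [455.0, -187.5, 112.0]
tcp_rot: [[-0.995, 0.104, -0.001], [0.104, 0.995, -0.001], [0.0, -0.001, -1.0]]
contact_force: [0.2, 0.8, -1.5]
width: 0.13
gripper_force: 68.9
t 11.8 pos [ 455.  -187.5  112. ] turn(now-frame) [-0.001 -0.     0.001] shift(after turn) [ 0.9 -1.  72. ] F [ 0.2  0.8 -1.5] w 0.13 g 68.9
```

View pics/g2.png

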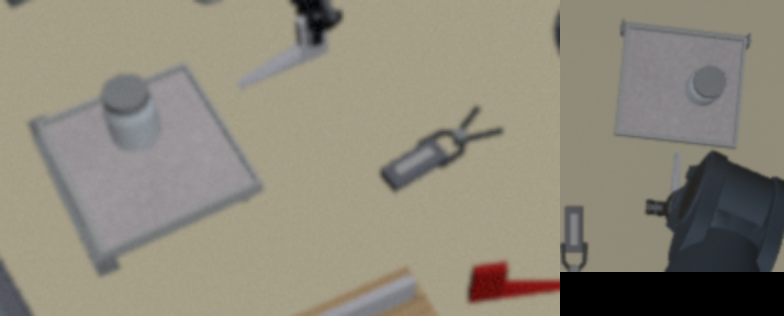

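Crops: the wedge tip is at (240,86) in the scene half and (677,155) in the top half, ahead of the scale's front edge and roughly at its middle. The jar is upright.

```bash
python3 - <<'E'
from h import *
S,T=cam("scene"),cam("top")
a=rays([[268.6,155.3]],S)[0];b=rays([[383.1,186.9]],T)[0]
s=np.linalg.lstsq(np.c_[a,-b],T[3]-S[3],rcond=None)[0];print("tip",S[3]+s[0]*a,T[3]+s[1]*b)
w=onplane([[344.4,173.1],[419.4,181.3]],34,T);print(w,w.mean(0),np.linalg.norm(w[0]-w[1]))
E
```

```text
tip [ 560.0996595  -198.51965046   77.91398189] [ 559.7569381  -198.26283865   77.84074254]
[[ 605.53623163  -84.94675838   34.        ]
 [ 582.47982134 -319.05353571   34.        ]] [ 594.00802649 -202.00014704   34.        ] 235.23941261647252
```

```bash
python3 -m crank '0 0 25 0 0 0 1;0 0 25 0 0 0 1;0 0 15 0 0 0 1;0 0 9 0 0 0 1;0 0 4 0 0 0 1;0 0 0 0 0 0 1'
```

```text
time: 12.65
position: [455.1, -188.3, 34.3]
tcp_rot: [[-0.995, 0.104, 0.0], [0.104, 0.995, -0.001], [-0.0, -0.001, -1.0]]
contact_force: [-0.3, 0.6, -1.0]
width: 0.132
gripper_force: 68.9
```

```bash
for i in 1 2; do :; done; python3 -m crank '0 0 2 0 0 0 1;0 0 0 0 0 0 1'; python3 -m crank '0 0 2 0 0 0 1;0 0 0 0 0 0 1'; python3 -m crank '0 0 2 0 0 0 1;0 0 0 0 0 0 1'
python3 - <<'E'
from h import *
p,d=eyes.grab_frame("scene");np.savez("s4.npz",p=p,d=d)
cv2.imwrite("pics/g3.png",cv2.resize(p[115:215,200:340],(798,570),interpolation=2)[:,:,::-1])
E
```

```text
time: 12.9
position: [455.0, -188.4, 32.3]
tcp_rot: [[-0.995, 0.105, 0.0], [0.105, 0.995, -0.001], [-0.0, -0.001, -1.0]]
contact_force: [0.6, -0.6, -1.6]
width: 0.136
gripper_force: 68.9
time: 13.15
position: [454.7, -188.3, 29.9]
tcp_rot: [[-0.995, 0.105, -0.0], [0.105, 0.995, -0.001], [0.0, -0.001, -1.0]]
contact_force: [0.4, 1.1, -1.8]
width: 0.133
gripper_force: 68.9
time: 13.4
position: [454.7, -188.3, 27.9]
tcp_rot: [[-0.995, 0.105, -0.001], [0.105, 0.995, -0.001], [0.0, -0.001, -1.0]]
contact_force: [-0.8, -0.0, -0.9]
width: 0.13
gripper_force: 68.9
```

View pics/g3.png

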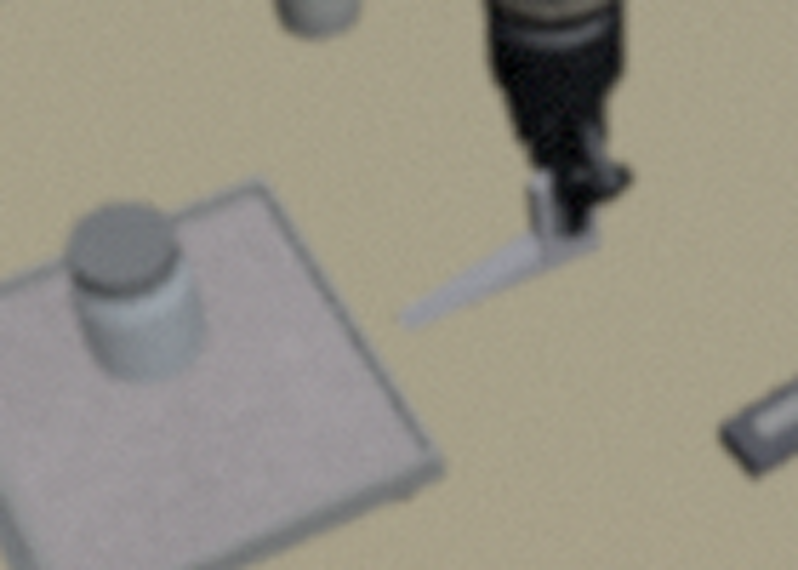

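The picture shows the wedge almost flat just above the board, with the tip at crop (405,322) pointing at the middle of the front edge. Lowering to contact.

```bash
python3 -m crank '0 0 0.5 0 0 0 1;0 0 0 0 0 0 1;0 0 0 0 0 0 1' |grep -E "posi|cont"; python3 -m crank '0 0 0.5 0 0 0 1;0 0 0 0 0 0 1;0 0 0 0 0 0 1' |grep -E "posi|cont"; python3 -m crank '0 0 0.5 0 0 0 1;0 0 0 0 0 0 1;0 0 0 0 0 0 1' |grep -E "posi|cont"
```

```text
position: [454.8, -188.3, 27.5]
contact_force: [-0.6, -0.4, -1.2]
position: [454.9, -188.4, 27.2]
contact_force: [-0.8, 0.5, 3.2]
position: [454.8, -188.3, 27.1]
contact_force: [-3.6, 1.4, 10.7]
```

```bash
python3 -m crank '0 0 -0.4 0 0 0 1;-6 0 0 0 0 0 1;-9 0 0 0 0 0 1;-9 0 0 0 0 0 1;-9 0 0 0 0 0 1;-9 0 0 0 0 0 1;-8 0 0 0 0 0 1;0 0 0 0 0 0 1'; python3 -m crank '-3 0 0 0 0 0 1;-3 0 0 0 0 0 1;-3 0 0 0 0 0 1;0 0 0 0 0 0 1'|grep -E "posi|cont";python3 -m crank '-2 0 0 0 0 0 1;-2 0 0 0 0 0 1;0 0 0 0 0 0 1'|grep -E "posi|cont"; python3 -m crank '-2 0 0 0 0 0 1;-2 0 0 0 0 0 1;0 0 0 0 0 0 1'|grep -E "posi|cont"; python3 -m crank '-2 0 0 0 0 0 1;-2 0 0 0 0 0 1;0 0 0 0 0 0 1'
```

```text
time: 15.58
position: [505.6, -193.8, 27.2]
tcp_rot: [[-0.995, 0.104, 0.001], [0.104, 0.995, -0.001], [-0.001, -0.001, -1.0]]
contact_force: [0.2, -0.6, 4.1]
width: 0.132
gripper_force: 69.6
position: [513.4, -194.6, 27.2]
contact_force: [-3.0, -0.1, 7.8]
position: [515.0, -194.7, 27.2]
contact_force: [-13.3, 1.4, 15.0]
position: [518.3, -194.9, 27.2]
contact_force: [-14.7, 1.0, 19.3]
time: 17.2
position: [522.3, -195.4, 27.2]
tcp_rot: [[-0.994, 0.105, -0.005], [0.105, 0.994, -0.001], [0.005, -0.001, -1.0]]
contact_force: [-13.5, 1.3, 17.8]
width: 0.135
gripper_force: 71.8
```

```bash
python3 -m crank '0 0 -0.3 0 0 0 1;-2 0 0 0 0 0 1;-2 0 0 0 0 0 1;0 0 0 0 0 0 1'|grep -E "posi|cont"; python3 -m crank '0 0 -0.2 0 0 0 1;-2 0 0 0 0 0 1;0 0 0 0 0 0 1;0 0 0 0 0 0 1'
python3 - <<'E'
from h import *
plan([528.7,-196.2,27.2],174)
q,e=eyes.grab_frame("scene");np.savez("s5.npz",p=q,d=e)
cv2.imwrite("pics/g4.png",cv2.resize(q[115:215,200:340],(798,570),interpolation=2)[:,:,::-1])
S=cam("scene");
f=np.load("s3.npz");A=cloud(f["d"],S);B=cloud(e,S)
x=np.array([.9945,-.1045]);y=np.array([.1045,.9945])
for lo,hi in((15,70),(70,130),(130,200)):
    r=[]
    for P in(A,B):
        q2=P[...,:2]-[593.5,-203];a=q2@x;b=q2@y;m=(a>lo)&(a<hi)&(b>10)&(b<105)&(P[...,2]>10)&(P[...,2]<50);r.append(round(float(np.median(P[m][:,2])),2))
    print(lo,hi,r)
E
```

```text
position: [526.6, -195.8, 27.2]
contact_force: [-12.2, 1.5, 14.1]
time: 18.2
position: [528.8, -196.0, 27.2]
tcp_rot: [[-0.994, 0.105, -0.005], [0.105, 0.994, -0.0], [0.005, -0.001, -1.0]]
contact_force: [-11.0, 0.6, 11.7]
width: 0.131
gripper_force: 70.6
t 18.2 pos [ 528.8 -196.    27.2] turn(now-frame) [-0.001 -0.005 -0.   ] shift(after turn) [ 0.1 -0.2  0. ] F [-11.    0.6  11.7] w 0.131 g 70.6
15 70 [25.58, 28.7]
70 130 [25.55, 27.68]
130 200 [25.68, 26.38]
```

View pics/g4.png

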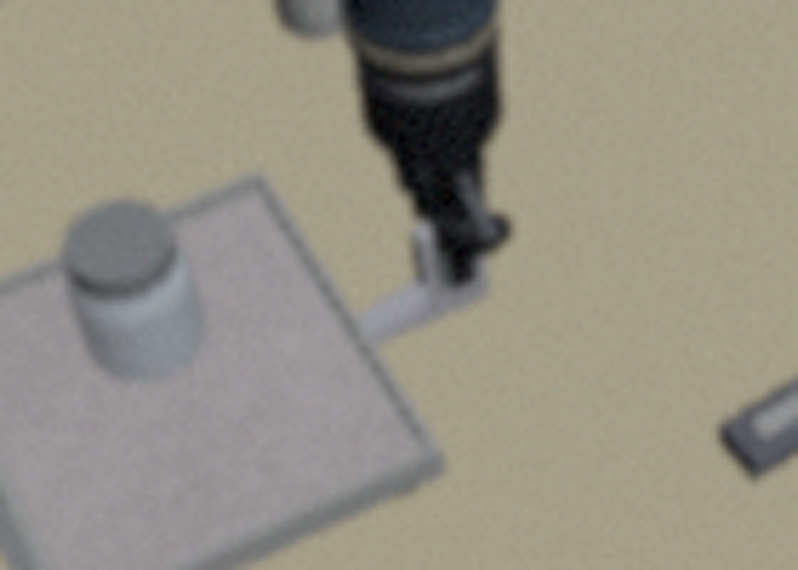

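The wedge is under the middle of the front edge and flat on the board. Depth shows the platform raised about 3.1 mm at 42 mm back, so the edge is up about 3.9 mm and the feet about 3.5 mm. The jar hasn't moved.

```bash
python3 -c "
from plant import hand_in
print(hand_in())"
```

```text
the job is handed in; nothing more can be done
None
```

I handed the job in at about 18 s of the 46 s allowed: the wedge is gripped flat under the middle of the scale's front edge, with the front feet about 3.5 mm clear by depth measurement and the jar unmoved; the hand-in returned no verdict.

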